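# Key and hub on a cord winder's shaft

### The arm

A 6-joint arm with a two-finger parallel gripper is mounted at the origin on a cart in front of the work surface, level with it; the furniture and walls round the work are solid. World frame = base frame: x ahead of the robot, y to its left, z up, the work surface at z = 0. Lengths are in mm, angles in degrees, forces in N, time in s.
With the tool pointing down it reaches from about 350 to 850 mm from the base axis. Payload 8.1 kg.
Tool frame: the origin (TCP) lies at the very end of the fingers, on their centre line; the grasp point (between the pads) lies 19 mm behind it (r.grip_point_offset is the distance from the TCP to the grasp point, in mm); z points along the fingers, y is the line along which they close (so a half turn about z gives the same grasp; the last joint's range is limited). The gripper opens to 85 mm and grips with 20 to 120 N. Pads are 22 mm wide; open, the fingers measure 114 mm over their backs; the gripper's body (76 mm by 85 mm) begins 54 mm behind the grasp point. The pads swing forward as they close: fully open they stand 13 mm farther back than shut.
Start: joints at [69.591, 7.471, 85.268, -0, 87.261, -4.893], TCP at [160.479, 578.145, 231.292] pointing down, gripper open.
Joint ranges: [-169.43, 169.43], [-51.17, 129.36], [1.28, 143.12], [-76.62, 256.62], [0, 156.53], [-152.29, 152.29]. Speed limits (degrees/s): [136.94, 136.94, 159.86, 180, 180, 180].

### API

Orientations are given as [roll, pitch, yaw] about the fixed x, y, z axes, in that order (R = Rz(yaw) Ry(pitch) Rx(roll)).
In Python, from bench import status, eyes, r gives the robot as it stands.
- The arm moves only by the shell command python3 -m handwheel 'ROWS' [FORCE]. ROWS is a JSON object whose one key "series" holds a list that holds one entry, the list of rows, each a list of 7 numbers: the shift along the tool's x, y, z in cm, then the turn, a rotation vector about the tool's x, y, z in rad, then the opening, from 0 (shut) to 1 (fully open). In form: {"series": [[[tx, ty, tz, rx, ry, rz, claw], ...]]}. A call has 1 to 12 rows; each row is the pose to reach, as a shift and turn from the pose commanded when the call began, along the tool's axes at that moment; what a row does not reach only later rows make up. A row lasts 1/8 s, in which the tool goes at most 62.5 mm and 10.7 degrees, less where a joint would pass 70% of its speed; a pose out of reach is approached as far as the arm can. A call with a gripper value outside its range is refused whole. The fingers move at their own pace and stop on an object; FORCE is the grip in N (left out, the last holds). Time passes only in rows, so rows that repeat a pose let the fingers close. It gives the time, the measured TCP pose, the force, the opening and the grip force at its end, in the units of the state.
- status.sense(): the state, without advancing time (a new reading comes with each control period).
- eyes.snapshot(name): name is "scene" or "top" or "wrist"; returns a dict with "img" (400x640x3 uint8, red, green, blue), "mtx" (3x3 intrinsics, pixels), "k1" (the pictures are not rectified: a ray, as slopes to the right and down, at radius r is drawn at 1 + k1 r^2 times it, then the intrinsics apply), "R" (3x3) and "t" (3): a world point X has camera coordinates R X + t. Camera axes: x right, y down, z forward; pixel columns grow to the right and rows downward; lengths in mm; the calibration is good to about 2 mm. A picture is of the moment at which its call begins. There is no depth.
- r.hand_in(): hands the job in; it is judged then, once.
The state is a dict: "time": time; "joint_pos": joint angles; "qd": joint speeds; "joint_efforts": joint torques, N m; "tool_pos": TCP position; "tcp_rot": TCP orientation; "ft_force": force on the tool from outside, world axes, zero at the start; "wrist_torque": the same for the moment, N m; "finger_gap": finger opening in mm; "grip_force": force on a finger pad.
Only numpy, scipy, OpenCV 4.12 (cv2) and the standard library are available. Lean on these libraries where they do the work, as an engineer would, in place of code of your own. Each camera call takes 0.05 s, during which the arm holds its last target. There are 200 camera calls.

### The job

Put the cord winder together: drop the loose steel key into the slot in the upper side of the motor's shaft so that it lies flat on the slot's floor, let go of it, then slide the wooden hub onto the shaft with its keyway over the key, fully home against the shaft's collar, and leave it there. Work by feel and gently: nothing may be forced against the motor or its shaft (25 N at the most), and the jar and paint bottles stay where they are.

Things in the scene. Friction and masses are not known exactly. Their poses are not given: they have to be found in the camera images.
- drive: Grey gear motor of a cord winder, fixed; base plate 158 x 110 mm, gear case 80 mm wide, its top 107 mm above the table. Origin on the table under the gear case; x points level from the shaft end into the motor, z up. Its bare steel shaft sticks out level to -x: 30 mm diameter, axis 78 mm above the table. The worm gear inside locks it: it cannot be turned.
- seat (a point): Point on the shaft axis in the end face of the steel collar (42 mm diameter, 20 mm long); axes as drive. Key slot: a pocket with closed ends in the shaft's upper side, 33.5 mm long, 11.5 mm wide, its middle 22 mm to -x of here, floor 10 mm from the axis, 5 mm deep. It was left leaning 9 to 25 degrees off straight up; that angle is not measured: see or feel it.
- under_slot (a point): Point on the shaft axis under the middle of the key slot, 22 mm to -x of seat; axes as drive. The key lying flat in the slot has its centre 15 mm from here; cocked in the slot it would be over 16 mm away.
- shaft_end (a point): Centre of the shaft's end face, 50 mm to -x of seat; axes as drive. The shaft's last 11 mm before its end are plain, the last 2 mm chamfered.
- key: Loose plain steel key, a bar 32 x 10 x 10 mm with 0.8 mm chamfers, 25 g, lying flat on the table; origin at its centre, x along its length. In the slot its centre is 15 mm from the shaft axis and it stands 5 mm proud of the shaft; lying on top of the shaft outside the slot, its centre would be about 20 mm above the axis.
- hub: Loose beech hub block, 60 wide (y) x 60 high (z) x 40 mm long (x), about 220 g, brass-lined bore 32 mm right through along x; origin on the bore axis at mid length. Keyway in the bore's top (+z), right through, 11.5 mm wide, ceiling 23 mm above the axis; bore mouths chamfered 1.5 mm. Lies keyway up; either end may go first. Home, its centre is 20 mm to -x of seat.
- water_jar: Bystander: black decorated jar, 82 mm diameter, 88 mm high; origin at the centre of its underside.
- red_bottle: Bystander: red paint bottle, 43 mm diameter, 114 mm high; origin at the centre of its underside.
- white_bottle: Bystander: white paint bottle with black cap, 43 mm diameter, 109 mm high; origin at the centre of its underside.

How it is judged:
By the outcome, as a careful person would: the job done as asked, in the order asked, and still so for the second after the job is handed in, with the robot touching nothing.
It also fails if it takes over 72 s, if anything falls off the work surface, if the arm or the gripper's body presses on something with over 40 N, if the wrist force passes 120 N, or if a joint passes its speed limit or range.

## Working session

There is one attempt and no reset: what is moved stays moved. The work goes in short steps, Python scripts to look and compute and a shell command to move; the robot and the scene stay as the last step left them, time stands still between calls to the robot, and variables do not carry over. Pictures are saved under pics/ and viewed, at most 10 in all, crops included, and the job is handed in when it is done.

```bash
ls; mkdir -p pics
python3 - <<'E'
from bench import status, eyes, r
import cv2
for n in ["scene","top","wrist"]:
    s=eyes.snapshot(n); cv2.imwrite(f"pics/{n}0.png",s["img"][:,:,::-1]); print(n,s["mtx"].tolist(),s["k1"],s["R"].round(4).tolist(),s["t"].round(1).tolist())
print(status.sense())
E
```

```text
pics
scene [[460.1612558045387, 0.0, 319.6986544643177], [0.0, 460.1612558045387, 198.51604301299628], [0.0, 0.0, 1.0]] -0.13554878630313702 [[0.8285, -0.5596, -0.0205], [-0.3539, -0.4948, -0.7937], [0.434, 0.6648, -0.608]] [-469.2, 215.1, 1215.0]
top [[410.40856341137965, 0.0, 326.7049004933252], [0.0, 410.40856341137965, 197.4604284397825], [0.0, 0.0, 1.0]] -0.08206438113043256 [[0.0155, -0.9999, 0.0068], [-0.9925, -0.0162, -0.1212], [0.1213, -0.0049, -0.9926]] [-77.1, 527.9, 1153.4]
wrist [[283.31765813258517, 0.0, 329.27084540504836], [0.0, 283.31765813258517, 196.4673300833639], [0.0, 0.0, 1.0]] -0.028655176082674153 [[0.268, 0.9634, -0.0013], [0.9222, -0.2561, 0.2896], [0.2787, -0.0789, -0.9571]] [-599.4, -37.2, 379.2]
{'time': 0.15, 'joint_pos': array([ 6.95917403e+01,  7.50566233e+00,  8.53172248e+01,  2.02086099e-04,
        8.72618652e+01, -4.89480171e+00]), 'qd': array([-0.06131364, -0.07827077, -0.16348034,  0.05577558, -0.09204817,
       -0.01702357]), 'joint_efforts': array([ 9.17915859e-04, -5.70064259e+01, -5.01158130e+01, -1.34350121e-04,
        9.82753525e-03,  4.12281895e-05]), 'tool_pos': array([160.31921097, 577.72698435, 230.45842782]), 'tcp_rot': array([-1.79915574e+02, -7.43272975e-03,  1.64486527e+02]), 'ft_force': array([ 0.04628837, -0.21936144,  0.53126438]), 'wrist_torque': array([-0.01705275,  0.00373425,  0.0126384 ]), 'grip_force': 0.0, 'finger_gap': 85.05346172422895}
```

View pics/scene0.png

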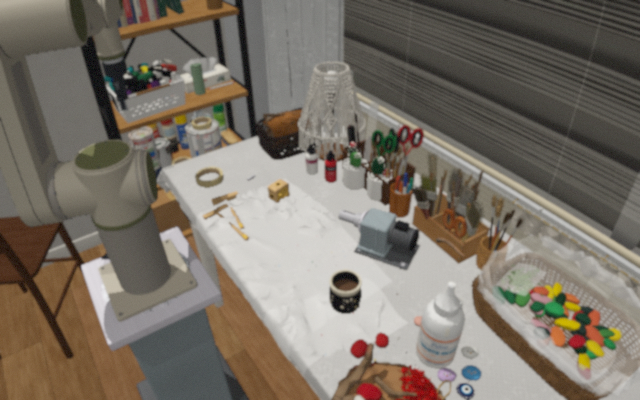

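View pics/top0.png

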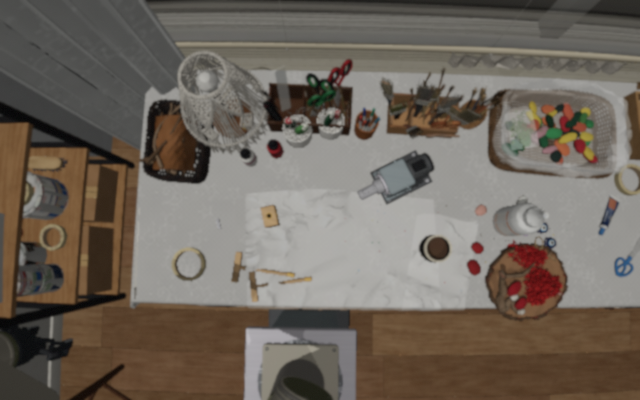

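The scene view shows the motor at (375,235) with its shaft end at about (343,214), the hub at (279,190), the key near (251,178), the jar at (345,290) and the bottles at (311,160) and (330,167). In the top view the hub is at (269,216), the key at (219,222), the shaft end at (362,193), the jar at (434,248) and the bottles at (249,156) and (275,148).

```bash
cat > h.py <<'E'
from bench import status, eyes, r
import cv2, numpy as np
from scipy.spatial.transform import Rotation as Ro
from scipy.optimize import least_squares
def ray(s,p):
    u=(np.array(p,float)-s["mtx"][:2,2])/s["mtx"][0,0]; x=u.copy()
    for _ in range(20): x=u/(1+s["k1"]*(x@x))
    R=np.array(s["R"]); d=R.T@np.r_[x,1]; return -R.T@np.array(s["t"]), d/np.linalg.norm(d)
def onz(s,p,z):
    c,d=ray(s,p); return c+d*(z-c[2])/d[2]
def proj(s,X):
    X=np.atleast_2d(X); c=X@np.array(s["R"]).T+np.array(s["t"]); x=c[:,:2]/c[:,2:]
    x=x*(1+s["k1"]*(x**2).sum(1,keepdims=True)); return x*s["mtx"][0,0]+s["mtx"][:2,2]
def tri(L):
    A=0;b=0
    for s,p in L:
        c,d=ray(s,p); M=np.eye(3)-np.outer(d,d); A=A+M; b=b+M@c
    return np.linalg.solve(A,b)
def save(s,name,crop=None,k=1):
    im=s["img"][:,:,::-1]
    if crop: im=im[crop[1]:crop[3],crop[0]:crop[2]]
    cv2.imwrite(f"pics/{name}.png",cv2.resize(im,None,fx=k,fy=k,interpolation=cv2.INTER_CUBIC))
def plan(pos,rpy,ref=None):
    "row entries (cm, rad) from present commanded ~ measured pose"
    t=ref or status.sense(); R0=Ro.from_euler('xyz',t["tcp_rot"],degrees=True); R1=Ro.from_euler('xyz',rpy,degrees=True)
    return (R0.inv().apply(np.array(pos)-t["tool_pos"])/10).round(3), (R0.inv()*R1).as_rotvec().round(4)
E
python3 - <<'E'
from h import *
t=eyes.snapshot("top"); s=eyes.snapshot("scene")
print("key",onz(t,(219,222),10),onz(s,(251,178),10), "hub",onz(t,(268.5,216),60),tri([(t,(268.5,216)),(s,(279,186))]),
"shaftend",onz(t,(362,193),78),"motor far",onz(t,(430,160),90),"jar",onz(t,(435,248),88))
a=t["img"][195:245,190:310]; b=t["img"][140:215,345:445]
c=s["img"][165:210,235:305]; d=s["img"][200:270,325:425]
f=lambda x,w,h:cv2.resize(x,(w,h),interpolation=cv2.INTER_CUBIC)
o=np.vstack([np.hstack([f(a,400,167),f(c,400,257)[:167]]),np.hstack([f(b,400,300),f(d,400,280)[:300] if 0 else f(d,400,300)])])
cv2.imwrite("pics/m1.png",o[:,:,::-1])
w=eyes.snapshot("wrist"); Rt=Ro.from_euler('xyz',status.sense()["tcp_rot"],degrees=True).as_matrix()
C=-np.array(w["R"]).T@w["t"]; print("cam in tool",Rt.T@(C-status.sense()["tool_pos"]), (Rt.T@np.array(w["R"]).T).round(3))
E
```

```text
key [454.08568165 246.18323696  10.        ] [446.55981539 240.50297353  10.        ] hub [470.5798625   94.08393193  60.        ] [473.3332042   94.31863925  50.68278612] shaftend [ 537.61944155 -166.52951202   78.        ] motor far [ 632.44519427 -356.01463595   90.        ] jar [ 387.84495178 -366.82406244   88.        ]
cam in tool [ 7.38342874e+01  1.28217057e-01 -1.42439315e+02] [[-0.001 -0.957 -0.29 ]
 [ 1.    -0.001 -0.   ]
 [-0.    -0.29   0.957]]
```

View pics/m1.png

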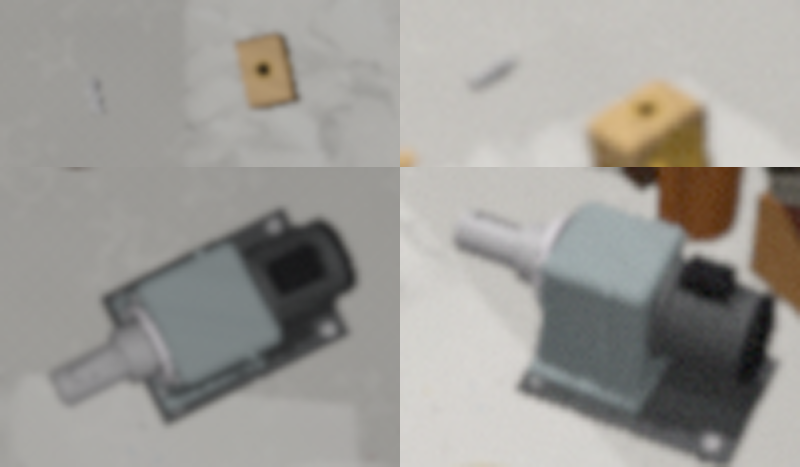

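The crops show the key lying nearly along world x, the hub with a small centre hole on top and its bore near world y, and the motor shaft pointing to the upper left. Next I'll move over the key.

Run:
```python
from h import *
print(plan((450,243,110),(180,0,190)))
```

```text
(array([-36.862, -24.524,  12.106]), array([-6.000e-04, -2.000e-04, -4.453e-01]))
```

```bash
python3 -m handwheel '{"series": [[[-5.3,-3.5,0,0,0,-0.06,1],[-10.6,-7,1,0,0,-0.13,1],[-15.9,-10.5,3,0,0,-0.19,1],[-21,-14,5,0,0,-0.26,1],[-26,-17.5,7,0,0,-0.32,1],[-31,-21,9.5,0,0,-0.38,1],[-36.86,-24.5,12.1,0,0,-0.445,1],[-36.86,-24.5,12.1,0,0,-0.445,1],[-36.86,-24.5,12.1,0,0,-0.445,1]]]}'
python3 - <<'E'
from h import *
w=eyes.snapshot("wrist"); save(w,"w1"); np.save("w1.npy",w,allow_pickle=True); print(status.sense()["tool_pos"],status.sense()["tcp_rot"],status.sense()["time"],proj(w,(450,243,10)))
E
```

```text
time: 1.42
tool_pos: [450.4, 241.8, 109.3]
tcp_rot: [-180.0, -0.1, -170.2]
ft_force: [-0.1, 1.1, 0.1]
finger_gap: 85.5
grip_force: 0.0
[450.07267355 242.96208683 109.96934788] [ 1.79994570e+02 -5.80521459e-02 -1.70132740e+02] 1.475 [[330.55035185 196.95210394]]
```

View pics/w1.png

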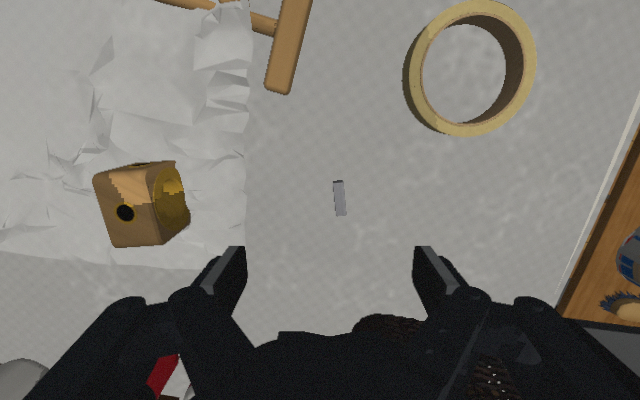

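The wrist picture shows the key at about (340,198), its long side near vertical from (338,181) to (342,215), and the hub at the left around (140,205) with its keyway/bore visible. I'll measure the key and plan a lower second view.

```bash
cat >> h.py <<'E'
def keyblob(w,x0,y0,x1,y1,show=False):
    im=w["img"][y0:y1,x0:x1].astype(float); bg=np.median(im.reshape(-1,3),0); d=np.abs(im-bg).max(2)
    m=(cv2.GaussianBlur(d,(0,0),0.7)>28).astype(np.uint8)
    n,l,st,c=cv2.connectedComponentsWithStats(m); i=1+np.argmax(st[1:,4]); 
    p=np.argwhere(l==i)[:,::-1].astype(np.float32); rc=cv2.minAreaRect(p); 
    return rc[0]+np.array([x0,y0]),cv2.boxPoints(rc)+np.array([x0,y0]),rc[1],st[i,4]
E
python3 - <<'E'
from h import *
w=np.load("w1.npy",allow_pickle=True).item()
c,b,sz,a=keyblob(w,315,165,365,230); print(c,b,sz,a); print(onz(w,c,8)); print([onz(w,q,8).round(1)[:2].tolist() for q in b])
print(w["img"][198,330:352].tolist())
E
```

```text
[337.47058868 204.88235092] [[331.47059059 195.88235092]
 [338.52941322 194.11764908]
 [343.47058678 213.88235092]
 [336.41176414 215.64705276]] (20.372989654541016, 7.276068687438965) 76
[456.93791729 250.58648342   8.        ]
[[449.5, 243.8], [446.8, 249.7], [464.6, 257.6], [467.4, 251.5]]
[[151, 151, 145], [153, 151, 149], [153, 152, 148], [142, 141, 138], [95, 95, 96], [121, 122, 123], [123, 123, 126], [122, 121, 124], [123, 123, 126], [124, 125, 126], [121, 122, 123], [123, 124, 125], [127, 125, 129], [129, 128, 132], [133, 131, 132], [149, 149, 145], [151, 150, 145], [153, 151, 145], [150, 150, 147], [154, 151, 148], [154, 152, 148], [154, 151, 148]]
```

```bash
sed -i 's/>28)/>12)/' h.py
python3 - <<'E'
from h import *
w=np.load("w1.npy",allow_pickle=True).item()
c,b,sz,a=keyblob(w,315,165,365,230); print(c,b,sz,a); X=onz(w,c,7);print(X); B=np.array([onz(w,q,7)[:2] for q in b]); print(B)
e=[B[1]-B[0],B[2]-B[1]]; print([ (np.linalg.norm(v),np.degrees(np.arctan2(v[1],v[0]))) for v in e])
print(plan((X[0],X[1],70),(180,0,190)))
E
```

```text
[338.73267365 197.32673264] [[330.8613863  179.61386299]
 [342.94059372 178.40594101]
 [346.60396194 215.03960419]
 [334.52475357 216.24752426]] (36.816375732421875, 12.139453887939453) 434
[449.98577897 250.51645568   7.        ]
[[435.00926739 240.69080824]
 [432.10852285 251.05192727]
 [465.53884904 260.72282916]
 [468.59657179 249.96135577]]
[(np.float64(10.75951237049736), np.float64(105.64035531844094)), (np.float64(34.801049586574514), np.float64(16.134379107959827))]
(array([-0.125,  0.745,  3.997]), array([ 0.0001, -0.001 , -0.0023]))
```

```bash
python3 -m handwheel '{"series": [[[0,0.4,2,0,0,-0.05,1],[-0.1,0.75,5,0,0,-0.107,1],[-0.1,0.75,6,0,0,-0.107,0.5],[-0.1,0.75,6,0,0,-0.107,0.4]]]}' 30
python3 - <<'E'
from h import *
w=eyes.snapshot("wrist"); save(w,"w2",(220,100,480,300),3); np.save("w2.npy",w,allow_pickle=True)
s=status.sense();print(s["tool_pos"],s["tcp_rot"],s["finger_gap"],proj(w,(450,250.5,7)))
p=proj(w,(450,250.5,7))[0].astype(int)
c,b,sz,a=keyblob(w,p[0]-25,p[1]-35,p[0]+25,p[1]+35); print(c,b,sz,a); X=onz(w,c,7);print(X); B=np.array([onz(w,q,7)[:2] for q in b]); print(B)
w1=np.load("w1.npy",allow_pickle=True).item(); print(tri([(w,c),(w1,(338.73,197.33))]))
e=[B[1]-B[0],B[2]-B[1]]; print([ (np.linalg.norm(v),np.degrees(np.arctan2(v[1],v[0]))) for v in e])
E
```

```text
time: 1.98
tool_pos: [449.0, 251.5, 50.2]
tcp_rot: [-180.0, -0.1, -163.9]
ft_force: [-0.8, -0.9, 0.4]
finger_gap: 51.2
grip_force: 0.0
[449.80929016 251.59333615  51.07577809] [ 1.79994720e+02  2.77773802e-02 -1.63900273e+02] 44.113899343595854 [[327.31292286 221.2253018 ]]
[328.  221.5] [[320. 198.]
 [336. 198.]
 [336. 245.]
 [320. 245.]] (47.0, 16.0) 762
[450.0656447  251.02190631   7.        ]
[[434.94581862 240.97499118]
 [431.90593688 251.52624734]
 [466.00571223 261.61028305]
 [469.20906448 250.49245086]]
[449.3713465  250.58293776   8.92813365]
[(np.float64(10.980432026962797), np.float64(106.07201625470613)), (np.float64(35.55956208358552), np.float64(16.47407960709087))]
```

View pics/w2.png

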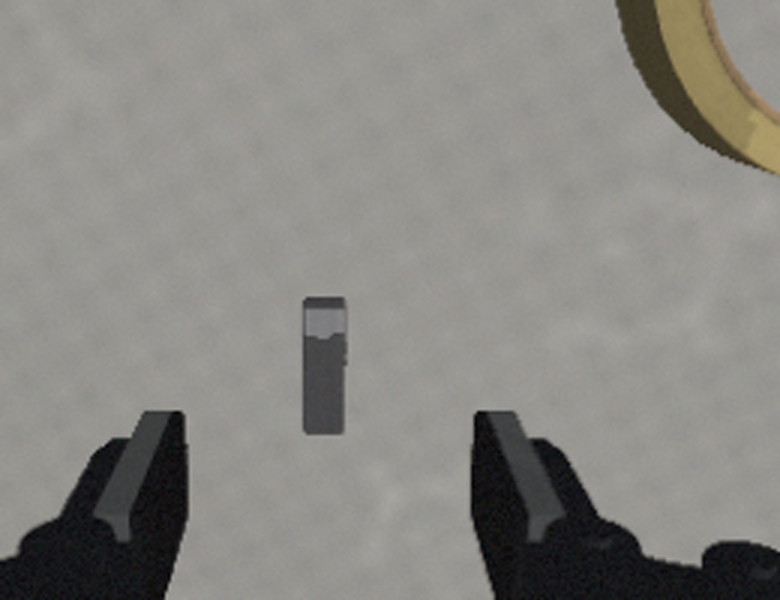

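The crop shows the key upright in the picture, top face from rows 202 to 245 at column 328, with the fingers either side symmetric about column 329.7. It is well aligned, so I'll descend.

Run:
```python
from h import *
w=np.load("w2.npy",allow_pickle=True).item()
X=onz(w,(328,223.5),10); print(X, plan((X[0],X[1],6.5),(180,0,196.3)))
```

```text
[450.33961269 251.11338749  10.        ] (array([-0.035, -0.061,  4.458]), array([ 0.0001,  0.0005, -0.0035]))
```

```bash
python3 -m handwheel '{"series": [[[0,-0.06,2,0,0,0,0.3],[-0.03,-0.06,3.6,0,0,0,0.3],[-0.03,-0.06,4.38,0,0,0,0.28],[-0.03,-0.06,4.38,0,0,0,0.28],[-0.03,-0.06,4.38,0,0,0,0.05],[-0.03,-0.06,4.38,0,0,0,0.05],[-0.03,-0.06,4.38,0,0,0,0.05],[-0.03,-0.06,4.38,0,0,0,0.05]]]}' 40
```

```text
time: 3.02
tool_pos: [450.8, 250.8, 7.1]
tcp_rot: [180.0, 0.1, -163.9]
ft_force: [0.3, 0.3, 4.5]
finger_gap: 7.9
grip_force: 39.5
```

```bash
python3 -m handwheel '{"series": [[[0,0,-1,0,0,0,0.05],[0,0,-4,0,0,0,0.05],[0,0,-8,0,0,0,0.05],[0,0,-8,0,0,0,0.05]]]}' 40
python3 - <<'E'
from h import *
w=eyes.snapshot("wrist"); save(w,"w3",(250,170,410,300),5); np.save("w3.npy",w,allow_pickle=True)
s=status.sense();print(s["tool_pos"],s["tcp_rot"],s["finger_gap"],s["grip_force"])
E
```

```text
time: 3.52
tool_pos: [453.0, 251.8, 90.9]
tcp_rot: [179.9, 0.4, -163.9]
ft_force: [0.3, 0.0, -0.7]
finger_gap: 8.0
grip_force: 39.0
[451.64532154 251.1687485   88.71885196] [ 179.96967088    0.22848138 -163.88553723] 7.6756883232908795 39.04222749173641
```

View pics/w3.png

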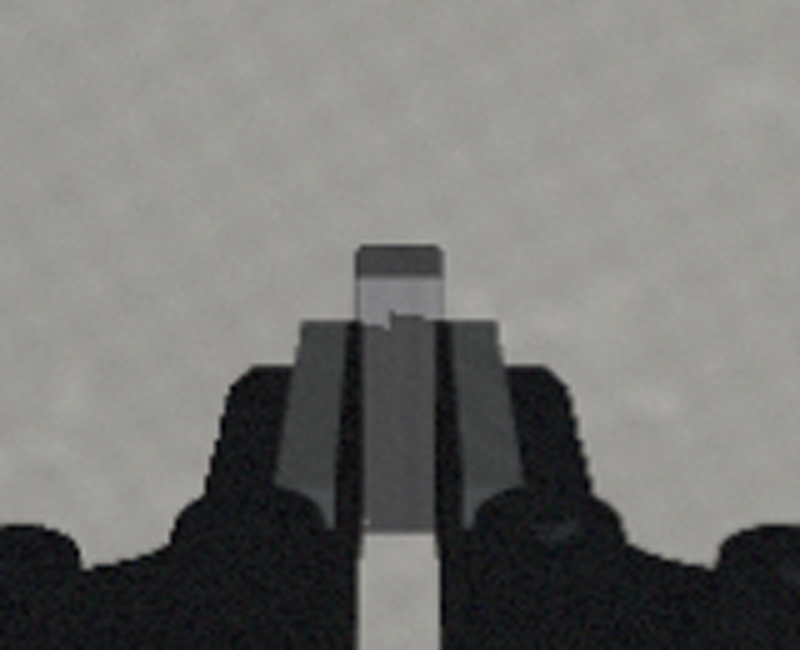

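Key is gripped straight and level: its top face spans rows 225–276 of the full image, and the camera-side end sits about 9 px beyond the pads. Next I'll work out the key's offset in the hand and the move over to the shaft.

```bash
cat >> h.py <<'E'
def toolcam(w,s):
    "camera dict re-expressed in the tool frame"
    Rt=Ro.from_euler('xyz',s["tcp_rot"],degrees=True).as_matrix(); d=dict(w); d["R"]=np.array(w["R"])@Rt; d["t"]=np.array(w["R"])@s["tool_pos"]+w["t"]; return d
CAM=dict(mtx=np.array([[283.31766,0,329.27],[0,283.31766,196.467],[0,0,1]]),k1=-0.028655)
_R=np.array([[0,-.957,-.29],[1,0,0],[0,-.29,.957]]); CAM["R"]=_R.T; CAM["t"]=-_R.T@np.array([73.83,0.1,-142.44])
E
python3 - <<'E'
from h import *
print("far/near top edges in tool",onz(CAM,(330,225),-3.3),onz(CAM,(329.5,276),-3.3), onz(CAM,(330,219),6.5))
print(plan((550,-191,170),(180,0,117)))
print(status.sense()["joint_pos"])
E
```

```text
far/near top edges in tool [15.87968163  0.48650698 -3.3       ] [-15.05981171   0.22931838  -3.3       ] [15.44054214  0.51096351  6.5       ]
(array([  2.791, -45.205,  -8.163]), array([0.0032, 0.003 , 1.3808]))
[ 2.33926510e+01  1.13859977e+00  1.07315832e+02  1.20259471e-03
  7.13150855e+01 -8.27222552e+01]
```

```bash
python3 -m handwheel '{"series": [[[0.3,-4.5,-3.5,0,0,0.13,0.05],[0.6,-9,-7,0,0,0.3,0.05],[0.9,-14,-8.1,0,0,0.46,0.05],[1.2,-19.5,-8.1,0,0,0.62,0.05],[1.5,-25,-8.1,0,0,0.78,0.05],[1.8,-30.5,-8.1,0,0,0.94,0.05],[2.2,-36,-8.1,0,0,1.1,0.05],[2.6,-41,-8.1,0,0,1.25,0.05],[2.8,-45.2,-8.1,0,0,1.38,0.05],[2.8,-45.2,-8.1,0,0,1.38,0.05],[2.8,-45.2,-8.1,0,0,1.38,0.05]]]}'
python3 - <<'E'
from h import *
w=eyes.snapshot("wrist"); save(w,"w4",(200,80,460,275),3); 
s=status.sense();print(s["tool_pos"],s["tcp_rot"],s["finger_gap"],s["time"]);w["s"]=s;np.save("w4.npy",w,allow_pickle=True)
E
```

```text
time: 4.95
tool_pos: [548.0, -190.8, 166.2]
tcp_rot: [-179.9, -0.1, 117.1]
ft_force: [0.0, 0.8, -0.2]
finger_gap: 7.8
grip_force: 39.1
[ 548.12841783 -190.34143501  166.46097011] [-1.79942895e+02 -1.05099136e-01  1.17139140e+02] 7.807946006884639 5.0
```

View pics/w4.png

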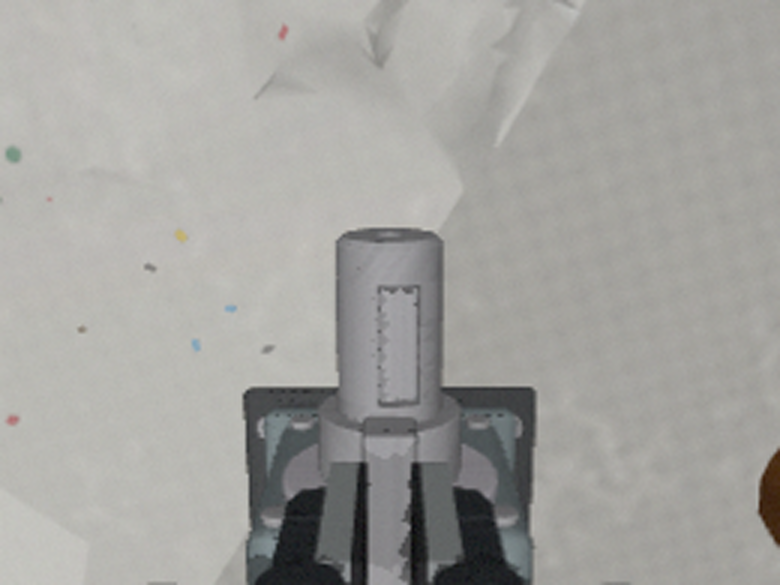

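The crop shows the shaft's silhouette from full-image columns 312 to 347, its end near row 157, and the slot at columns 326–340 and rows 175.7–214.7. The slot leans toward image right (tool +y). I'll extract the edges subpixel and fit.

Run:
```python
from h import *
w=np.load("w4.npy",allow_pickle=True).item(); g=w["img"].astype(float).mean(2)
for r0,r1 in [(166,172),(180,190),(198,210)]:
    print(r0,r1,"from col 306:",g[r0:r1,306:354].mean(0).round().astype(int).tolist())
print("cols 329-337 rows150-225",g[150:226,329:337].mean(1).round().astype(int).tolist())
print("cols 316-324 rows150-225",g[150:226,316:324].mean(1).round().astype(int).tolist())
```

```text
166 172 from col 306: [183, 183, 185, 184, 184, 170, 106, 117, 126, 132, 136, 140, 142, 141, 145, 148, 151, 154, 157, 160, 161, 161, 160, 160, 158, 158, 158, 155, 155, 152, 148, 145, 140, 137, 132, 129, 126, 121, 115, 105, 94, 111, 158, 160, 160, 161, 161, 162]
180 190 from col 306: [186, 186, 185, 185, 185, 170, 106, 115, 123, 132, 135, 139, 143, 146, 149, 152, 154, 156, 159, 150, 130, 144, 153, 161, 162, 160, 161, 161, 157, 158, 160, 156, 140, 101, 125, 130, 126, 121, 116, 107, 95, 113, 162, 162, 163, 162, 162, 162]
198 210 from col 306: [175, 174, 174, 175, 175, 171, 144, 113, 122, 130, 135, 138, 142, 146, 149, 151, 154, 155, 157, 153, 134, 142, 154, 162, 160, 158, 159, 159, 156, 157, 158, 156, 143, 103, 132, 129, 124, 118, 112, 101, 97, 119, 151, 152, 151, 151, 152, 153]
cols 329-337 rows150-225 [184, 184, 184, 183, 182, 182, 98, 109, 116, 98, 115, 152, 152, 153, 157, 155, 156, 156, 155, 155, 156, 154, 154, 154, 153, 124, 109, 131, 161, 160, 160, 161, 161, 161, 161, 160, 160, 158, 158, 160, 160, 160, 159, 157, 159, 160, 159, 160, 159, 159, 159, 159, 159, 159, 159, 159, 157, 159, 159, 158, 159, 156, 156, 133, 99, 112, 152, 151, 144, 100, 99, 99, 98, 91, 99, 126]
cols 316-324 rows150-225 [184, 184, 184, 184, 185, 185, 145, 98, 99, 99, 131, 145, 147, 148, 146, 145, 146, 145, 145, 142, 145, 145, 144, 146, 146, 147, 147, 147, 147, 146, 146, 146, 147, 147, 147, 147, 146, 147, 147, 147, 147, 147, 147, 146, 147, 146, 146, 146, 146, 147, 146, 146, 146, 147, 147, 147, 146, 146, 146, 146, 146, 147, 147, 146, 146, 143, 144, 144, 142, 124, 111, 97, 98, 106, 126, 134]
```

Run:
```python
from h import *
for zt in (73,74): print(zt,[onz(CAM,(333,q),zt).round(2).tolist() for q in (174.8,175.5,214.7,215.4)])
# lean + axis fit, in tool y/z at slot mid
def res(p):
    y0,z0,l=p; o=[]
    for row,cs in ((185,(311.3,347.2)),(204,(312.0,347.15))):
        for c,sg in zip(cs,(-1,1)):
            C,d=ray(CAM,(c,row)); n=np.cross(d,[1,0,0]); n/=np.linalg.norm(n); o.append(abs(n@(np.array([0,y0,z0])-C))-15)
    for c,a in ((325.6,-22.5),(340.1,22.5)):
        t=np.radians(l+a); X=np.array([-5,y0+15*np.sin(t),z0-15*np.cos(t)]); C,d=ray(CAM,(c,195)); n=np.cross(d,[1,0,0]); n/=np.linalg.norm(n); o.append(n@(X-C))
    return o
f=least_squares(res,[0,88,12]);print(f.x,np.round(f.fun,2))
f2=least_squares(lambda p:res([p[0],88.4,p[1]]),[0,12]);print(f2.x,np.round(f2.fun,2))
```

```text
73 [[26.13, 3.0, 73.0], [25.57, 3.0, 73.0], [-6.9, 3.12, 73.0], [-7.5, 3.13, 73.0]]
74 [[25.91, 3.01, 74.0], [25.35, 3.01, 74.0], [-7.27, 3.14, 74.0], [-7.88, 3.14, 74.0]]
[ 0.22838757 86.96529545 11.37279848] [ 0.12 -0.17 -0.17  0.09  0.13 -0.16]
[ 0.23107416 11.42561296] [ 0.21 -0.08 -0.08  0.18  0.17 -0.21]
```

```bash
python3 -m handwheel '{"series": [[[0.45,0.2,2.5,0.1,0,0,0.05],[0.89,0.5,5,0.199,0,0,0.05],[0.89,0.52,6,0.199,0,0,0.05],[0.89,0.52,6,0.199,0,0,0.05],[0.89,0.52,6,0.199,0,0,0.05]]]}'
python3 - <<'E'
from h import *
w=eyes.snapshot("wrist"); save(w,"w5",(270,170,390,290),5); 
s=status.sense();print(s["tool_pos"],s["tcp_rot"],s["ft_force"],s["time"]);w["s"]=s;np.save("w5.npy",w,allow_pickle=True)
E
```

```text
time: 5.62
tool_pos: [549.8, -181.6, 109.1]
tcp_rot: [-168.7, 0.1, 117.0]
ft_force: [-0.6, -0.1, -0.7]
finger_gap: 7.9
grip_force: 39.2
[ 549.90500023 -181.85796297  109.27886138] [-1.68750136e+02  1.07937779e-01  1.17009150e+02] [-0.86357137 -0.37672991 -0.13842707] 5.675
```

View pics/w5.png

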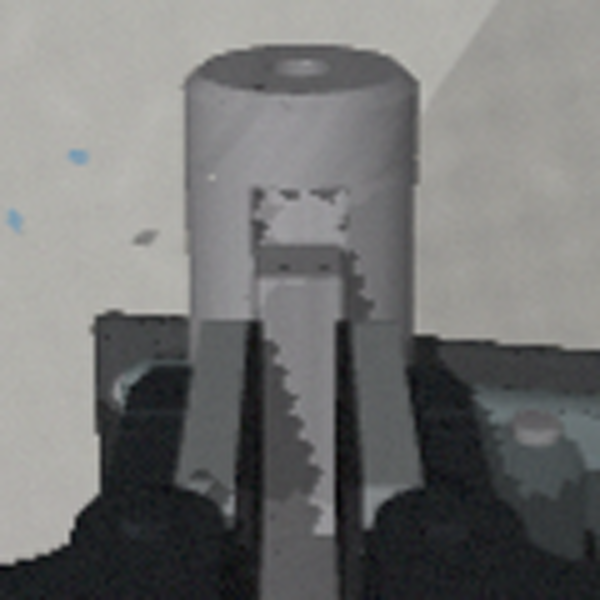

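The crop shows slot (252–350), key (256–345) and shaft silhouette (187–417) all centred near crop column 301. The lean direction is right and lateral alignment is good, so I'll check the axial position next.

Run:
```python
from h import *
for zt in (15,16,17):print(zt,onz(CAM,(330,207.3),zt))
print("key end",onz(CAM,(330,219.3),6.7),onz(CAM,(330,225),-3.3))
w=np.load("w5.npy",allow_pickle=True).item(); g=w["img"].astype(float).mean(2)
print("row from col 304",g[213:218,304:358].mean(0).round().astype(int).tolist())
print("cols 325-336 rows200-230",g[200:230,325:336].mean(1).round().astype(int).tolist())
print(status.sense()["tool_pos"],status.sense()["ft_force"])
```

```text
15 [19.46961464  0.52885675 15.        ]
16 [19.12434579  0.53158081 16.        ]
17 [18.77907693  0.53430487 17.        ]
key end [15.1809397   0.51165282  6.7       ] [15.87968163  0.48650698 -3.3       ]
row from col 304 [175, 175, 166, 126, 115, 123, 127, 131, 136, 137, 141, 143, 145, 145, 149, 138, 101, 85, 97, 130, 146, 157, 157, 155, 153, 152, 152, 154, 151, 150, 151, 153, 151, 142, 121, 112, 118, 117, 116, 114, 113, 112, 110, 105, 100, 93, 89, 82, 103, 154, 153, 155, 155, 155]
cols 325-336 rows200-230 [147, 146, 146, 146, 145, 145, 145, 141, 112, 128, 153, 150, 152, 153, 153, 153, 153, 152, 136, 95, 95, 94, 93, 83, 94, 116, 136, 129, 129, 130]
[ 549.90500023 -181.85796297  109.27886138] [-0.86357137 -0.37672991 -0.13842707]
```

```bash
python3 -m handwheel '{"series": [[[0.13,0,0.2,0,0,0,0.05],[0.26,0,0.5,0,0,0,0.05],[0.26,0,0.6,0,0,0,0.05],[0.26,0,0.6,0,0,0,0.05]]]}'
python3 - <<'E'
from h import *
w=eyes.snapshot("wrist");s=status.sense();print(s["tool_pos"],s["tcp_rot"],s["ft_force"],s["time"]);w["s"]=s;np.save("w6.npy",w,allow_pickle=True)
g=w["img"].astype(float).mean(2)
print("cols 325-336 rows200-235",g[200:235,325:336].mean(1).round().astype(int).tolist())
for r in range(205,224,3): print(r,g[r:r+2,300:360].mean(0).round().astype(int).tolist())
E
```

```text
time: 6.18
tool_pos: [547.0, -179.4, 101.4]
tcp_rot: [-168.6, -0.0, 117.0]
ft_force: [1.2, -0.3, -0.1]
finger_gap: 7.9
grip_force: 39.2
[ 547.02557519 -179.42295417  101.49736321] [-1.68586536e+02 -9.49385420e-03  1.17041980e+02] [ 0.23336123 -0.04875415 -0.40952306] 6.225
cols 325-336 rows200-235 [143, 143, 145, 147, 147, 146, 146, 146, 146, 146, 146, 146, 145, 144, 143, 141, 134, 117, 100, 94, 94, 93, 93, 86, 93, 116, 136, 131, 127, 128, 128, 129, 128, 128, 127]
205 [173, 174, 172, 171, 171, 161, 107, 115, 123, 128, 130, 134, 137, 140, 137, 137, 139, 142, 145, 147, 147, 148, 149, 148, 148, 149, 150, 150, 147, 146, 146, 145, 146, 145, 144, 141, 137, 135, 134, 130, 128, 125, 122, 120, 116, 116, 114, 108, 105, 101, 95, 86, 78, 81, 112, 155, 156, 158, 159, 158]
208 [173, 173, 172, 172, 172, 160, 107, 115, 122, 127, 131, 130, 125, 134, 135, 138, 142, 144, 147, 147, 146, 148, 149, 150, 151, 149, 149, 148, 146, 148, 148, 148, 146, 144, 140, 138, 136, 134, 134, 131, 126, 124, 122, 119, 119, 115, 112, 109, 104, 97, 90, 86, 81, 78, 107, 156, 158, 156, 157, 156]
211 [173, 170, 172, 171, 173, 
[... 726 characters left out ...]
, 120, 112, 94, 94, 92, 88, 96, 112, 112, 117, 118, 114, 116, 113, 109, 108, 108, 104, 97, 94, 90, 82, 103, 152, 155, 156, 155, 156, 156]
220 [174, 174, 174, 172, 175, 167, 130, 112, 122, 126, 128, 134, 137, 138, 141, 143, 143, 146, 147, 136, 91, 86, 95, 95, 94, 96, 95, 95, 94, 93, 92, 92, 92, 94, 93, 94, 93, 89, 91, 126, 116, 117, 116, 114, 114, 110, 110, 105, 101, 98, 92, 89, 81, 102, 154, 154, 155, 155, 155, 154]
223 [144, 168, 170, 173, 172, 174, 161, 111, 121, 127, 128, 132, 137, 138, 139, 142, 143, 146, 147, 136, 87, 89, 94, 92, 93, 91, 93, 92, 94, 92, 94, 92, 94, 90, 76, 76, 84, 90, 76, 92, 119, 118, 115, 114, 112, 111, 109, 107, 102, 97, 92, 88, 82, 102, 150, 147, 151, 152, 153, 151]
```

Run:
```python
from h import *
for row in (216,216.7,217.3):print(row,onz(CAM,(330,row),9.2),onz(CAM,(330,row),6.7))
w=np.load("w6.npy",allow_pickle=True).item(); g=w["img"].astype(float).mean(2)
for c in range(318,343,3): print(c,g[210:236,c:c+2].mean(1).round().astype(int).tolist())
```

```text
216 [16.21762834  0.51702318  9.2       ] [17.16743325  0.51014763  6.7       ]
216.7 [15.79043039  0.5173466   9.2       ] [16.7472786   0.51046572  6.7       ]
217.3 [15.42372942  0.51762434  9.2       ] [16.3866235   0.51073888  6.7       ]
318 [144, 146, 146, 147, 148, 148, 148, 142, 142, 141, 142, 142, 141, 142, 140, 141, 142, 142, 143, 141, 142, 141, 142, 139, 83, 80]
321 [150, 150, 152, 149, 148, 149, 146, 108, 79, 90, 90, 91, 92, 90, 93, 111, 136, 136, 134, 131, 135, 138, 130, 122, 73, 58]
324 [150, 150, 148, 147, 150, 150, 150, 140, 132, 94, 95, 95, 94, 93, 91, 118, 138, 128, 128, 127, 136, 143, 133, 126, 126, 128]
327 [150, 150, 150, 149, 150, 148, 149, 120, 92, 95, 96, 94, 93, 93, 94, 118, 145, 144, 128, 129, 128, 128, 128, 128, 129, 128]
330 [147, 147, 146, 145, 144, 142, 132, 114, 122, 94, 91, 93, 92, 94, 93, 114, 128, 127, 126, 128, 127, 127, 127, 129, 127, 128]
333 [140, 142, 139, 138, 138, 131, 122, 109, 79, 94, 95, 92, 92, 73, 92, 115, 136, 128, 126, 127, 127, 128, 127, 127, 127, 127]
336 [134, 134, 134, 133, 132, 132, 126, 96, 87, 97, 90, 91, 93, 82, 92, 109, 129, 128, 128, 129, 129, 129, 131, 128, 95, 81]
339 [126, 126, 126, 128, 130, 129, 127, 107, 122, 122, 122, 120, 105, 104, 106, 100, 76, 72, 71, 71, 70, 71, 71, 78, 58, 53]
342 [122, 122, 121, 123, 119, 112, 114, 114, 116, 115, 115, 116, 117, 114, 114, 115, 114, 98, 79, 98, 98, 115, 114, 113, 88, 95]
```

```bash
python3 -m handwheel '{"series": [[[-0.07,0,0,0,0,0,0.05],[-0.07,0,0,0,0,0,0.05],[-0.07,0,0.15,0,0,0,0.05],[-0.07,0,0.3,0,0,0,0.05],[-0.07,0,0.3,0,0,0,0.05],[-0.07,0,0.3,0,0,0,0.05]]]}'
python3 - <<'E'
from h import *
w=eyes.snapshot("wrist");s=status.sense();print(s["tool_pos"],s["tcp_rot"],s["ft_force"],s["time"]);np.save("w7.npy",w,allow_pickle=True)
g=w["img"].astype(float).mean(2)
print("cols rows205-235",g[205:235,324:334].mean(1).round().astype(int).tolist())
for r in range(214,229,3): print(r,g[r:r+2,312:348].mean(0).round().astype(int).tolist())
E
```

```text
time: 6.98
tool_pos: [546.9, -180.3, 98.7]
tcp_rot: [-168.6, -0.0, 117.0]
ft_force: [-0.5, 0.3, -1.2]
finger_gap: 7.7
grip_force: 39.2
[ 546.93415083 -180.32426491   98.69213868] [-1.68598800e+02  1.49902203e-03  1.17044188e+02] [0.05530608 0.97249114 0.61919963] 7.025
cols rows205-235 [147, 147, 148, 146, 147, 147, 147, 146, 146, 147, 146, 145, 144, 104, 94, 94, 93, 92, 90, 93, 117, 140, 139, 135, 129, 127, 127, 127, 127, 127]
214 [137, 140, 142, 142, 142, 146, 149, 149, 148, 149, 147, 148, 149, 150, 150, 150, 148, 147, 144, 144, 141, 139, 138, 134, 133, 132, 130, 130, 129, 127, 123, 120, 118, 114, 108, 104]
217 [137, 138, 140, 144, 143, 146, 143, 129, 100, 104, 118, 136, 142, 130, 128, 121, 122, 119, 122, 124, 116, 117, 112, 103, 100, 104, 116, 104, 123, 122, 122, 120, 117, 115, 113, 110]
220 [136, 139, 142, 143, 143, 144, 142, 116, 76, 87, 96, 95, 95, 96, 94, 93, 95, 94, 93, 93, 92, 92, 94, 92, 93, 89, 90, 125, 117, 117, 117, 114, 113, 112, 110, 108]
223 [138, 139, 142, 142, 145, 147, 141, 120, 99, 88, 97, 93, 94, 92, 91, 82, 92, 93, 92, 93, 94, 92, 93, 91, 93, 91, 75, 86, 116, 118, 115, 115, 113, 112, 109, 108]
226 [138, 137, 141, 145, 142, 146, 144, 124, 85, 124, 148, 145, 143, 144, 142, 146, 144, 144, 144, 134, 127, 125, 129, 131, 132, 127, 98, 76, 101, 116, 116, 114, 113, 110, 110, 108]
```

```bash
python3 -m handwheel '{"series": [[[0,0,0.1,0,0,0,0.05],[0,0,0.2,0,0,0,0.05],[0,0,0.3,0,0,0,0.05],[0,0,0.3,0,0,0,0.05],[0,0,0.3,0,0,0,0.05]]]}'; python3 -m handwheel '{"series": [[[0,0,0.05,0,0,0,0.05],[0,0,0.05,0,0,0,0.05],[0,0,0.05,0,0,0,0.05]]]}'
```

```text
time: 7.65
tool_pos: [546.4, -180.6, 95.8]
tcp_rot: [-168.6, 0.0, 117.0]
ft_force: [-0.5, 0.0, -1.2]
finger_gap: 7.8
grip_force: 39.2
time: 8.02
tool_pos: [546.3, -180.6, 95.2]
tcp_rot: [-168.6, -0.0, 117.0]
ft_force: [0.2, 0.7, 0.2]
finger_gap: 7.6
grip_force: 39.2
```

```bash
python3 -m handwheel '{"series": [[[0,0,0.05,0,0,0,0.05],[0,0,0.05,0,0,0,0.05],[0,0,0.05,0,0,0,0.05]]]}'; python3 -m handwheel '{"series": [[[0,0,0.03,0,0,0,0.05],[0,0,0.03,0,0,0,0.05],[0,0,0.03,0,0,0,0.05]]]}'
```

```text
time: 8.4
tool_pos: [546.3, -180.7, 94.9]
tcp_rot: [-168.6, 0.0, 117.0]
ft_force: [0.1, 0.7, 0.8]
finger_gap: 7.6
grip_force: 39.4
time: 8.78
tool_pos: [546.3, -180.7, 94.8]
tcp_rot: [-168.6, 0.0, 117.0]
ft_force: [-0.8, 1.2, 5.9]
finger_gap: 7.6
grip_force: 39.9
```

```bash
python3 -m handwheel '{"series": [[[0,0,-0.03,0,0,0,0.2],[0,0,-0.03,0,0,0,0.4],[0,0,-0.03,0,0,0,0.4],[0,0,-1,0,0,0,0.4],[0,0,-3,0,0,0,0.4],[0,0,-5,0,0,0,0.4],[0,0,-5,0,0,0,0.4],[0,0,-5,0,0,0,0.4]]]}'
python3 - <<'E'
from h import *
w=eyes.snapshot("wrist");s=status.sense();print(s["tool_pos"],s["tcp_rot"],s["ft_force"],s["finger_gap"],s["time"]);w["s"]=s;np.save("w8.npy",w,allow_pickle=True)
save(w,"w8",(270,140,390,260),5)
E
```

```text
time: 9.78
tool_pos: [555.0, -176.1, 143.6]
tcp_rot: [-168.6, 0.0, 117.1]
ft_force: [0.4, 0.0, -1.0]
finger_gap: 34.5
grip_force: 0.0
[ 554.60988313 -176.07872732  142.95122047] [-1.68567214e+02 -3.38401085e-02  1.17043174e+02] [-0.11062154  0.58691513  0.14663568] 34.00922084301242 9.825
```

View pics/w8.png

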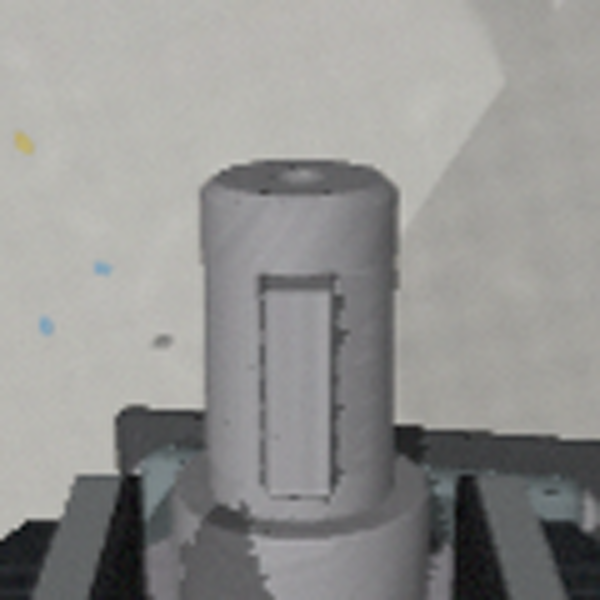

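The crop shows the key seated in the slot, evenly bordered left and right (crop columns 265–332, rows 288–497). I'll tap it gently with shut fingertips to confirm that its height means it lies flat.

```bash
python3 -m handwheel '{"series": [[[0,0,1,0,0,0,0],[0,0,2.5,0,0,0,0],[0,0,3.8,0,0,0,0],[0,0,4.2,0,0,0,0],[0,0,4.2,0,0,0,0],[0,0,4.2,0,0,0,0]]]}'; python3 -m handwheel '{"series": [[[0,0,0.1,0,0,0,0],[0,0,0.2,0,0,0,0],[0,0,0.2,0,0,0,0],[0,0,0.2,0,0,0,0]]]}'
```

```text
time: 10.58
tool_pos: [548.1, -180.1, 102.9]
tcp_rot: [-168.6, 0.0, 117.0]
ft_force: [-0.3, -0.0, 0.2]
finger_gap: -0.1
grip_force: 0.0
time: 11.08
tool_pos: [547.3, -180.1, 100.4]
tcp_rot: [-168.6, 0.0, 117.0]
ft_force: [-0.2, -1.2, 0.9]
finger_gap: -0.2
grip_force: 0.0
```

```bash
python3 -m handwheel '{"series": [[[0,0,0.1,0,0,0,0],[0,0,0.15,0,0,0,0],[0,0,0.15,0,0,0,0]]]}'; python3 -m handwheel '{"series": [[[0,0,0.07,0,0,0,0],[0,0,0.07,0,0,0,0],[0,0,0.07,0,0,0,0]]]}';  python3 -m handwheel '{"series": [[[0,0,0.05,0,0,0,0],[0,0,0.05,0,0,0,0],[0,0,0.05,0,0,0,0]]]}'
```

```text
time: 11.45
tool_pos: [546.9, -180.3, 98.8]
tcp_rot: [-168.6, -0.0, 117.0]
ft_force: [0.3, -0.3, 0.6]
finger_gap: -0.0
grip_force: 0.0
time: 11.82
tool_pos: [546.9, -180.4, 98.2]
tcp_rot: [-168.6, 0.0, 117.0]
ft_force: [0.0, -0.2, -1.0]
finger_gap: -0.1
grip_force: 0.0
time: 12.2
tool_pos: [546.8, -180.4, 97.8]
tcp_rot: [-168.6, 0.0, 117.0]
ft_force: [0.4, 0.5, 1.7]
finger_gap: 0.1
grip_force: 0.3
```

```bash
python3 -m handwheel '{"series": [[[0,0,0.04,0,0,0,0],[0,0,0.04,0,0,0,0],[0,0,0.04,0,0,0,0]]]}'
```

```text
time: 12.58
tool_pos: [546.9, -180.4, 97.7]
tcp_rot: [-168.6, 0.0, 117.0]
ft_force: [-0.3, 1.5, 4.8]
finger_gap: 0.0
grip_force: 2.4
```

Contact came at TCP z 97.7, which is 20.1 mm from the axis, so the key is flat. On to the hub.

Run:
```python
from h import *
print(plan((473,94,160),(180,0,101.5)))
```

```text
(array([27.797,  4.55 , -7.283]), array([-0.1974,  0.0272,  0.2704]))
```

```bash
python3 -m handwheel '{"series": [[[0,0,-3,0,0,0,0.2],[0,0,-7,0,0,0,1],[5,0.8,-7.5,-0.06,0,0.04,1],[10,1.6,-7.5,-0.1,0.01,0.1,1],[15,2.5,-7.5,-0.15,0.02,0.15,1],[20,3.3,-7.4,-0.19,0.027,0.2,1],[25,4.1,-7.3,-0.197,0.027,0.27,1],[27.8,4.55,-7.28,-0.197,0.027,0.27,1],[27.8,4.55,-7.28,-0.197,0.027,0.27,1],[27.8,4.55,-7.28,-0.197,0.027,0.27,1]]]}'
python3 - <<'E'
from h import *
w=eyes.snapshot("wrist");s=status.sense();print(s["tool_pos"],s["tcp_rot"],s["ft_force"],s["finger_gap"],s["time"]);w["s"]=s;np.save("w9.npy",w,allow_pickle=True)
save(w,"w9",(230,90,430,240),4)
E
```

```text
time: 13.82
tool_pos: [472.9, 93.5, 159.5]
tcp_rot: [-179.9, 0.0, 101.5]
ft_force: [-1.0, -1.0, 0.0]
finger_gap: 85.2
grip_force: 0.0
[473.078382    93.22705315 159.5616361 ] [-1.79947906e+02  2.79541292e-02  1.01492210e+02] [-0.43299486 -0.57046581  0.72872007] 85.08413660567332 13.875
```

View pics/w9.png

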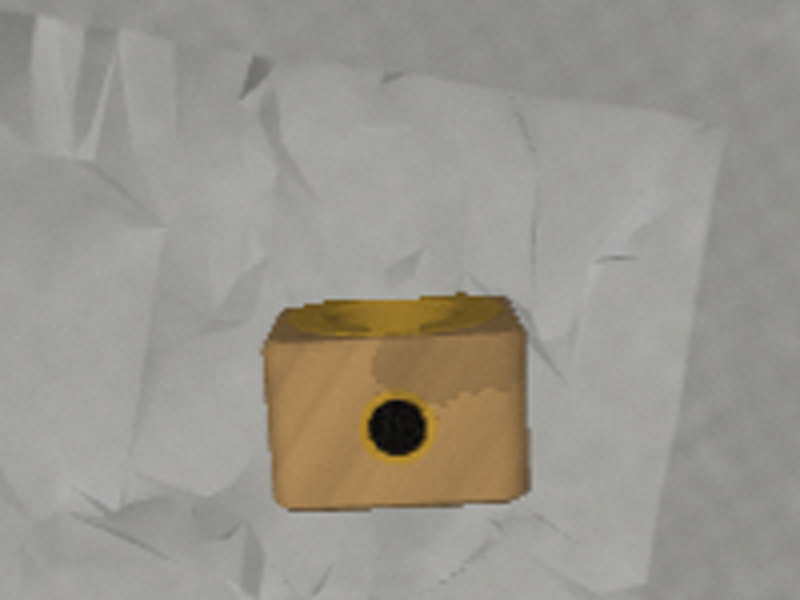

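The crop shows the hub's top face with full-image corners at about (297,175.5), (361,174), (362,214.5), (299.5,217). Its hole centre is at (329.5,196.7) and the bore mouth faces the camera, slightly rotated by about 2°.

Run:
```python
from h import *
C=[(297,175.5),(361.3,174),(362,214.5),(299.5,217)]
for zt in (99.5,):
    P=np.array([onz(CAM,c,zt) for c in C]); print(P.round(1)); print("centre",P.mean(0)); 
    ang=lambda v:np.degrees(np.arctan2(v[1],v[0]))
    print(ang(P[0]-P[3]),ang(P[1]-P[2]),ang(P[1]-P[0])-90,ang(P[2]-P[3])-90, np.linalg.norm(P[1]-P[0]),np.linalg.norm(P[0]-P[3]))
print("hole",onz(CAM,(329.5,196.75),99.5))
# two-view height check with w1 hub hole at (125,212)
w1=np.load("w1.npy",allow_pickle=True).item();w9=np.load("w9.npy",allow_pickle=True).item();print(tri([(w1,(125.5,212.5)),(w9,(329.5,196.75))]))
w=w9["img"].astype(float); m=((w[:,:,0]-w[:,:,2])>25).astype(np.uint8)[:, :]; m[:150]=0;m[230:]=0;m[:,:280]=0;m[:,380:]=0
for r in (185,195,205): c=np.flatnonzero(m[r]); print(r,c.min(),c.max())
for q in (305,315,345,355): c=np.flatnonzero(m[:,q]); print(q,c.min(),c.max())
```

```text
[[ 19.6 -28.1  99.5]
 [ 21.   28.   99.5]
 [-16.6  29.9  99.5]
 [-19.1 -27.1  99.5]]
centre [ 1.22841921  0.69208677 99.5       ]
-1.4860425615626032 -2.845641108043569 -1.36495884558272 -2.443216818760064 56.11782561347713 38.72554696305721
hole [ 0.24935198  0.30529028 99.5       ]
[473.05328386  93.50476091  58.58216198]
185 296 360
195 297 361
205 298 361
305 167 217
315 165 217
345 163 215
355 164 215
```

```bash
python3 -m handwheel '{"series": [[[0.02,0.02,4,0,0,-0.035,1],[0.02,0.02,8,0,0,-0.035,1],[0.02,0.02,12,0,0,-0.035,1],[0.02,0.02,13.95,0,0,-0.035,1],[0.02,0.02,13.95,0,0,-0.035,1],[0.02,0.02,13.95,0,0,-0.035,0.8],[0.02,0.02,13.95,0,0,-0.035,0.65],[0.02,0.02,13.95,0,0,-0.035,0.6],[0.02,0.02,13.95,0,0,-0.035,0.6],[0.02,0.02,13.95,0,0,-0.035,0.6]]]}' 60
```

```text
time: 15.12
tool_pos: [474.4, 94.1, 21.9]
tcp_rot: [179.9, 0.1, 103.5]
ft_force: [-0.8, -2.0, 5.8]
finger_gap: 59.0
grip_force: 65.8
```

Run:
```python
from h import *
print(plan((514.8,-129.4,110),(-168.6,0,117)))
```

```text
(array([-22.685,  -1.283,  -8.796]), array([ 0.2001, -0.0222, -0.2344]))
```

```bash
python3 -m handwheel '{"series": [[[0,0,-1.5,0,0,0,0.6],[0,0,-5,0,0,0,0.6],[-2,-0.1,-8.8,0.02,0,-0.03,0.6],[-6,-0.4,-8.8,0.06,0,-0.07,0.6],[-10,-0.6,-8.8,0.1,-0.01,-0.11,0.6],[-14,-0.8,-8.8,0.14,-0.015,-0.15,0.6],[-18,-1,-8.8,0.17,-0.02,-0.2,0.6],[-21,-1.2,-8.8,0.2,-0.022,-0.234,0.6],[-22.7,-1.3,-8.8,0.2,-0.022,-0.234,0.6],[-22.7,-1.3,-8.8,0.2,-0.022,-0.234,0.6],[-22.7,-1.3,-8.8,0.2,-0.022,-0.234,0.6]]]}' 60
python3 - <<'E'
from h import *
w=eyes.snapshot("wrist");s=status.sense();print(s["tool_pos"],s["tcp_rot"],s["ft_force"],s["finger_gap"]);w["s"]=s;np.save("w10.npy",w,allow_pickle=True);save(w,"w10")
im=w["img"].astype(float); m=((im[:,:,0]-im[:,:,2])>25).astype(np.uint8); m[:120]=0;m[300:]=0;m[:,:240]=0;m[:,420:]=0
n,l,st,c=cv2.connectedComponentsWithStats(m); i=1+np.argmax(st[1:,4]); print(st[i])
M=l==i
for q in (305,315,329,345,355): c=np.flatnonzero(M[:,q]); print(q,c.min() if len(c) else None,c.max() if len(c) else None)
g=im.mean(2);dark=(g<35);
print([ (q,np.flatnonzero(dark[200:300,q]).tolist()[:1],np.flatnonzero(dark[200:300,q]).tolist()[-1:]) for q in (325,329,333)])
print(plan((514.8,-129.4,70.1),(-168.6,0,117)))
E
```

```text
time: 16.5
tool_pos: [513.1, -128.6, 108.3]
tcp_rot: [-168.5, -0.1, 117.0]
ft_force: [-0.2, -0.3, -1.6]
finger_gap: 59.3
grip_force: 65.5
[ 513.1748063  -128.51334337  108.30269254] [-1.68478922e+02 -1.20696600e-01  1.16987644e+02] [ 0.61110418  0.22334763 -2.41843507] 59.01447719038801
[  260   204   139    96 11607]
305 204 299
315 204 299
329 204 277
345 204 299
355 204 299
[(325, [78], [99]), (329, [78], [99]), (333, [78], [99])]
(array([-0.161,  0.865,  3.722]), array([-0.0021, -0.0021,  0.0002]))
```

Run:
```python
from h import *
w=np.load("w10.npy",allow_pickle=True).item(); im=w["img"].astype(float)
print("pred front-bottom,front-top,rear-top,hole",proj(CAM,[(20,0,21.9),(20,0,-38.1),(-20,0,-38.1),(0,0,-38.1)]).round(1))
g=im.mean(2); print(g[200:400:2,329].round().astype(int).tolist())
print(g[200:400:2,300].round().astype(int).tolist())
sub=g[260:345,300:360]; ys,xs=np.where(sub<40); print(len(ys),ys.min()+260,ys.max()+260,xs.min()+300,xs.max()+300)
```

```text
pred front-bottom,front-top,rear-top,hole [[329.1 202.8]
 [329.  248.6]
 [329.  328.4]
 [329.  290.5]]
[161, 161, 76, 75, 94, 110, 102, 105, 108, 104, 102, 103, 103, 103, 102, 104, 101, 107, 105, 73, 77, 86, 81, 116, 123, 126, 125, 125, 109, 106, 109, 107, 107, 105, 106, 104, 98, 101, 97, 18, 18, 17, 18, 13, 16, 13, 15, 20, 12, 18, 11, 17, 105, 85, 63, 62, 64, 62, 61, 65, 64, 73, 72, 87, 86, 86, 88, 85, 38, 25, 19, 32, 26, 22, 29, 33, 29, 26, 24, 34, 26, 22, 25, 21, 23, 22, 26, 13, 26, 24, 21, 17, 23, 15, 17, 13, 20, 23, 16, 17]
[161, 160, 81, 80, 76, 80, 77, 81, 81, 74, 55, 55, 49, 54, 71, 77, 76, 77, 78, 79, 98, 81, 77, 116, 127, 128, 126, 109, 111, 105, 106, 109, 110, 113, 113, 114, 116, 113, 115, 112, 113, 112, 112, 111, 109, 108, 109, 106, 90, 62, 60, 65, 62, 59, 60, 57, 64, 63, 63, 63, 77, 78, 73, 160, 161, 163, 19, 22, 21, 18, 26, 22, 26, 22, 23, 18, 20, 21, 23, 27, 18, 16, 19, 25, 13, 22, 22, 13, 26, 20, 24, 21, 14, 15, 10, 24, 13, 23, 28, 16]
1272 278 344 300 359
```

```bash
python3 -m handwheel '{"series": [[[-0.1,0.4,1.8,0,0,0,0.6],[-0.16,0.8,3.4,-0.002,-0.002,0,0.6],[-0.16,0.86,3.6,-0.002,-0.002,0,0.6],[-0.16,0.86,3.6,-0.002,-0.002,0,0.6],[-0.16,0.86,3.6,-0.002,-0.002,0,0.6],[-0.16,0.86,3.6,-0.002,-0.002,0,0.6]]]}'
python3 - <<'E'
from h import *
s=status.sense(); print(s["ft_force"],s["wrist_torque"],plan((514.8,-129.4,70.1),(-168.6,0,117)))
E
```

```text
time: 17.3
tool_pos: [515.7, -130.5, 71.8]
tcp_rot: [-168.6, 0.1, 117.0]
ft_force: [0.8, -0.8, -3.4]
finger_gap: 59.0
grip_force: 65.5
[ 0.78199859 -0.83059986 -3.38382644] [ 0.05710524 -0.12056819 -0.02889705] (array([0.138, 0.008, 0.173]), array([ 0.0003,  0.001 , -0.0003]))
```

```bash
python3 -m handwheel '{"series": [[[0,0.01,0.16,0,0,0,0.6],[-0.2,0.01,0.16,0,0,0,0.6],[-0.6,0.01,0.16,0,0,0,0.6],[-0.6,0.01,0.16,0,0,0,0.6],[-0.6,0.01,0.16,0,0,0,0.6],[-0.6,0.01,0.16,0,0,0,0.6]]]}'
python3 - <<'E'
from h import *
s=status.sense(); print(s["ft_force"],s["wrist_torque"],plan((514.8,-129.4,70.1),(-168.6,0,117)))
E
```

```text
time: 18.05
tool_pos: [517.7, -135.7, 69.6]
tcp_rot: [-168.6, 0.0, 117.0]
ft_force: [-0.1, 0.4, -2.7]
finger_gap: 59.2
grip_force: 65.5
[-0.13158358  0.36494715 -2.71101951] [ 0.08861645 -0.15684749  0.00924925] (array([ 0.695,  0.022, -0.057]), array([-0.0006,  0.0002, -0.0001]))
```

```bash
python3 -m handwheel '{"series": [[[-0.2,0.02,-0.04,0,0,0,0.6],[-0.4,0.02,-0.04,0,0,0,0.6],[-0.4,0.02,-0.04,0,0,0,0.6],[-0.4,0.02,-0.04,0,0,0,0.6]]]}'; python3 -m handwheel '{"series": [[[-0.1,0,0,0,0,0,0.6],[-0.2,0,0,0,0,0,0.6],[-0.3,0,0,0,0,0,0.6],[-0.3,0,0,0,0,0,0.6]]]}'
python3 - <<'E'
from h import *
s=status.sense(); print(s["ft_force"],s["wrist_torque"],plan((514.8,-129.4,70.1),(-168.6,0,117)))
E
```

```text
time: 18.55
tool_pos: [519.7, -139.2, 69.9]
tcp_rot: [-168.6, 0.0, 117.0]
ft_force: [0.3, 0.7, -2.8]
finger_gap: 59.0
grip_force: 65.5
time: 19.05
tool_pos: [521.2, -142.0, 70.0]
tcp_rot: [-168.6, 0.0, 117.0]
ft_force: [1.1, -0.4, -2.6]
finger_gap: 59.2
grip_force: 65.5
[ 1.13903202 -0.44740618 -2.64428143] [ 0.12955556 -0.13156843 -0.02294533] (array([ 1.411e+00,  1.000e-03, -1.500e-02]), array([-0.0005,  0.0003, -0.0002]))
```

```bash
python3 -m handwheel '{"series": [[[-0.2,0,0,0,0,0,0.6],[-0.4,0,0,0,0,0,0.6],[-0.4,0,0,0,0,0,0.6],[-0.4,0,0,0,0,0,0.6]]]}'; python3 -m handwheel '{"series": [[[-0.1,0,0,0,0,0,0.6],[-0.2,0,0,0,0,0,0.6],[-0.3,0,0,0,0,0,0.6],[-0.3,0,0,0,0,0,0.6],[-0.3,0,0,0,0,0,0.6]]]}'
python3 - <<'E'
from h import *
s=status.sense(); print(s["ft_force"],s["wrist_torque"],plan((514.8,-129.4,70.1),(-168.6,0,117)))
E
```

```text
time: 19.55
tool_pos: [522.9, -145.5, 69.9]
tcp_rot: [-168.6, 0.0, 117.0]
ft_force: [0.7, -0.2, -3.3]
finger_gap: 59.2
grip_force: 65.5
time: 20.18
tool_pos: [524.3, -148.1, 69.9]
tcp_rot: [-168.6, 0.0, 117.0]
ft_force: [-0.1, 0.4, -2.8]
finger_gap: 58.8
grip_force: 65.5
[-0.07021782  0.42850151 -2.84313954] [ 0.10081133 -0.15632884 -0.02186905] (array([ 2.1  ,  0.003, -0.017]), array([-0.0006,  0.0002, -0.0002]))
```

```bash
python3 -m handwheel '{"series": [[[-0.1,0,0,0,0,0,0.6],[-0.2,0,0,0,0,0,0.6],[-0.2,0,0,0,0,0,0.6],[-0.2,0,0,0,0,0,0.6]]]}'; python3 -m handwheel '{"series": [[[-0.1,0,0,0,0,0,0.6],[-0.2,0,0,0,0,0,0.6],[-0.2,0,0,0,0,0,0.6],[-0.2,0,0,0,0,0,0.6]]]}'; python3 -m handwheel '{"series": [[[-0.1,0,0,0,0,0,0.6],[-0.2,0,0,0,0,0,0.6],[-0.2,0,0,0,0,0,0.6],[-0.2,0,0,0,0,0,0.6]]]}'
python3 - <<'E'
from h import *
s=status.sense(); print(s["ft_force"],s["wrist_torque"],plan((514.8,-129.4,70.1),(-168.6,0,117)))
E
```

```text
time: 20.68
tool_pos: [525.2, -149.9, 70.0]
tcp_rot: [-168.6, 0.0, 117.0]
ft_force: [0.2, 0.4, -3.0]
finger_gap: 59.2
grip_force: 65.5
time: 21.18
tool_pos: [526.1, -151.7, 69.9]
tcp_rot: [-168.6, 0.0, 117.0]
ft_force: [-0.5, -0.2, -2.3]
finger_gap: 58.9
grip_force: 65.5
time: 21.68
tool_pos: [527.0, -153.5, 70.0]
tcp_rot: [-168.6, 0.0, 117.0]
ft_force: [0.3, -0.5, -3.0]
finger_gap: 59.2
grip_force: 65.5
[ 0.3254094  -0.50789859 -3.02943851] [ 0.0790923  -0.1108914   0.01257813] (array([ 2.701,  0.   , -0.015]), array([-0.0006,  0.0002, -0.0002]))
```

```bash
python3 -m handwheel '{"series": [[[-0.2,0,0,0,0,0,0.6],[-0.4,0,0,0,0,0,0.6],[-0.6,0,0,0,0,0,0.6],[-0.8,0,0,0,0,0,0.6],[-0.8,0,0,0,0,0,0.6],[-0.8,0,0,0,0,0,0.6]]]}'; python3 -m handwheel '{"series": [[[-0.2,0,0,0,0,0,0.6],[-0.4,0,0,0,0,0,0.6],[-0.6,0,0,0,0,0,0.6],[-0.8,0,0,0,0,0,0.6],[-0.8,0,0,0,0,0,0.6],[-0.8,0,0,0,0,0,0.6]]]}'
python3 - <<'E'
from h import *
s=status.sense(); print(s["ft_force"],s["wrist_torque"],plan((514.8,-129.4,70.1),(-168.6,0,117)))
E
```

```text
time: 22.42
tool_pos: [530.6, -160.6, 69.9]
tcp_rot: [-168.6, 0.0, 117.0]
ft_force: [0.2, -0.3, -2.8]
finger_gap: 59.4
grip_force: 65.5
time: 23.18
tool_pos: [534.3, -167.7, 69.9]
tcp_rot: [-168.6, 0.0, 117.0]
ft_force: [0.5, 0.1, -2.8]
finger_gap: 59.5
grip_force: 65.5
[ 0.45798444  0.06831714 -2.77821261] [ 0.10071928 -0.1817313  -0.0464386 ] (array([ 4.3e+00,  2.0e-03, -1.7e-02]), array([-0.0006,  0.0001, -0.0002]))
```

43 mm of about 62 mm covered, with no contact. Continuing.

```bash
python3 -m handwheel '{"series": [[[-0.2,0,0,0,0,0,0.6],[-0.4,0,0,0,0,0,0.6],[-0.6,0,0,0,0,0,0.6],[-0.8,0,0,0,0,0,0.6],[-0.8,0,0,0,0,0,0.6],[-0.8,0,0,0,0,0,0.6]]]}'; python3 -m handwheel '{"series": [[[-0.2,0,0,0,0,0,0.6],[-0.4,0,0,0,0,0,0.6],[-0.6,0,0,0,0,0,0.6],[-0.6,0,0,0,0,0,0.6],[-0.6,0,0,0,0,0,0.6]]]}'
python3 - <<'E'
from h import *
s=status.sense(); print(s["ft_force"],s["wrist_torque"],plan((514.8,-129.4,70.1),(-168.6,0,117)))
E
```

```text
time: 23.92
tool_pos: [537.9, -174.8, 69.9]
tcp_rot: [-168.6, 0.0, 117.0]
ft_force: [-0.4, -0.3, -2.5]
finger_gap: 59.0
grip_force: 65.5
time: 24.55
tool_pos: [540.6, -180.2, 69.9]
tcp_rot: [-168.6, 0.0, 117.0]
ft_force: [-0.9, 0.9, -2.1]
finger_gap: 59.0
grip_force: 65.5
[-0.93626999  0.88665054 -2.13741666] [ 0.10458153 -0.1423921  -0.02462507] (array([ 5.7e+00,  2.0e-03, -1.9e-02]), array([-0.0006,  0.0001, -0.0002]))
```

```bash
python3 -m handwheel '{"series": [[[-0.1,0,0,0,0,0,0.6],[-0.2,0,0,0,0,0,0.6],[-0.3,0,0,0,0,0,0.6],[-0.3,0,0,0,0,0,0.6],[-0.3,0,0,0,0,0,0.6]]]}'; python3 -m handwheel '{"series": [[[-0.05,0,0,0,0,0,0.6],[-0.1,0,0,0,0,0,0.6],[-0.1,0,0,0,0,0,0.6],[-0.1,0,0,0,0,0,0.6]]]}'; python3 -m handwheel '{"series": [[[-0.05,0,0,0,0,0,0.6],[-0.05,0,0,0,0,0,0.6],[-0.05,0,0,0,0,0,0.6]]]}'
```

```text
time: 25.18
tool_pos: [542.0, -182.9, 69.9]
tcp_rot: [-168.6, 0.0, 117.0]
ft_force: [-0.0, 0.9, -2.6]
finger_gap: 59.2
grip_force: 65.5
time: 25.68
tool_pos: [542.5, -183.8, 70.0]
tcp_rot: [-168.6, 0.0, 117.0]
ft_force: [0.1, 0.1, -2.4]
finger_gap: 59.2
grip_force: 65.5
time: 26.05
tool_pos: [542.7, -184.2, 70.0]
tcp_rot: [-168.6, 0.0, 117.0]
ft_force: [-0.9, 0.6, -2.5]
finger_gap: 59.0
grip_force: 65.5
```

```bash
python3 -m handwheel '{"series": [[[-0.05,0,0,0,0,0,0.6],[-0.05,0,0,0,0,0,0.6],[-0.05,0,0,0,0,0,0.6]]]}'; python3 -m handwheel '{"series": [[[-0.05,0,0,0,0,0,0.6],[-0.05,0,0,0,0,0,0.6],[-0.05,0,0,0,0,0,0.6]]]}'
```

```text
time: 26.42
tool_pos: [542.9, -184.7, 70.0]
tcp_rot: [-168.6, 0.0, 117.0]
ft_force: [-0.5, 0.1, -3.0]
finger_gap: 59.3
grip_force: 65.5
time: 26.8
tool_pos: [543.2, -185.1, 70.0]
tcp_rot: [-168.6, 0.0, 117.0]
ft_force: [-0.8, 0.1, -1.6]
finger_gap: 59.2
grip_force: 65.5
```

```bash
python3 -m handwheel '{"series": [[[-0.05,0,0,0,0,0,0.6],[-0.05,0,0,0,0,0,0.6],[-0.05,0,0,0,0,0,0.6]]]}'; python3 -m handwheel '{"series": [[[-0.04,0,0,0,0,0,0.6],[-0.04,0,0,0,0,0,0.6],[-0.04,0,0,0,0,0,0.6]]]}'
```

```text
time: 27.18
tool_pos: [543.2, -185.4, 70.0]
tcp_rot: [-168.6, -0.0, 117.0]
ft_force: [-1.1, 2.9, -1.1]
finger_gap: 59.7
grip_force: 65.6
time: 27.55
tool_pos: [543.3, -185.4, 69.9]
tcp_rot: [-168.6, -0.0, 117.0]
ft_force: [-2.5, 4.4, 0.6]
finger_gap: 59.3
grip_force: 65.9
```

```bash
python3 -m handwheel '{"series": [[[-0.04,0,0,0,0,0,0.6],[-0.04,0,0,0,0,0,0.6],[-0.04,0,0,0,0,0,0.6]]]}'; python3 -m handwheel '{"series": [[[0.02,0,0,0,0,0,0.72],[0.02,0,0,0,0,0,0.9],[0.02,0,0,0,0,0,0.95],[0.02,0,0,0,0,0,0.95]]]}'
```

```text
time: 27.92
tool_pos: [543.3, -185.4, 70.0]
tcp_rot: [-168.5, -0.1, 117.0]
ft_force: [-3.8, 6.2, 1.1]
finger_gap: 59.3
grip_force: 66.1
time: 28.42
tool_pos: [543.8, -186.3, 70.1]
tcp_rot: [-168.6, 0.0, 117.0]
ft_force: [-0.0, 0.1, -0.4]
finger_gap: 80.7
grip_force: 0.0
```

```bash
python3 -m handwheel '{"series": [[[0,0,-1,0,0,0,0.95],[0,0,-3,0,0,0,0.95],[0,0,-6,0,0,0,0.95],[0,0,-10,0,0,0,0.95],[0,0,-12,0,0,0,0.95],[0,0,-12,0,0,0,0.95],[0,0,-12,0,0,0,0.95]]]}'
python3 - <<'E'
from h import *
w=eyes.snapshot("wrist");s=status.sense();print(s["tool_pos"],s["tcp_rot"],s["ft_force"]);np.save("w11.npy",w,allow_pickle=True)
im=w["img"].astype(float); wood=(im[:,:,0]-im[:,:,2])
us=np.array([543.35,-182.2,78]); xd=np.array([.454,-.891,0]); u=np.array([.176,.090,.980]); v=np.cross(u,xd)
seat=us+22*xd
pts={"hub rear-top centre (at seat)":seat+30*u,"front-top centre":seat-40*xd+30*u,"hole":seat-20*xd+30*u,"rear top L":seat+30*u-28*v,"rear top R":seat+30*u+28*v,"collar top at seat":seat+21*u,"front-bottom":seat-40*xd-30*u}
for k,p in pts.items(): print(k,proj(w,p).round(1))
q=proj(w,seat-20*xd+30*u)[0]; c=int(q[0])
for cc in (c-20,c+20): print(cc,[(r,int(wood[r,cc-2:cc+3].mean()),int(im[r,cc-2:cc+3].mean())) for r in range(150,262,4)])
g=im.mean(2); y0,x0=int(q[1])-25,c-25; ys,xs=np.where(g[y0:y0+50,x0:x0+50]<45); print("hole at",xs.mean()+x0,ys.mean()+y0,len(xs))
E
```

```text
time: 29.3
tool_pos: [564.0, -175.1, 186.1]
tcp_rot: [-168.5, -0.1, 117.0]
ft_force: [-0.2, -1.1, -0.5]
finger_gap: 81.6
grip_force: 0.0
[ 563.69187129 -175.03224577  185.60308743] [-1.68441557e+02 -1.12665437e-01  1.16985495e+02] [-0.11771148 -0.22525196 -0.95513876]
hub rear-top centre (at seat) [[329.5 225.4]]
front-top centre [[329.5 179.4]]
hole [[329.5 203. ]]
rear top L [[296.5 225.4]]
rear top R [[362.5 225.4]]
collar top at seat [[329.5 221.5]]
front-bottom [[329.5 165.7]]
309 [(150, 5, 183), (154, 6, 182), (158, 5, 182), (162, 6, 183), (166, 6, 182), (170, 85, 86), (174, 86, 85), (178, 53, 87), (182, 90, 140), (186, 92, 142), (190, 91, 141), (194, 91, 140), (198, 91, 142), (202, 94, 146), (206, 94, 144), (210, 92, 142), (214, 89, 137), (218, 86, 135), (222, 85, 134), (226, -1, 107), (230, 0, 120), (234, -1, 122), (238, -1, 85), (242, -1, 123), (246, -3, 185), (250, -6, 150), (254, -13, 124), (258, -8, 83)]
349 [(150, 6, 184), (154, 6, 186), (158, 7, 182), (162, 6, 183), (166, 44, 107), (170, 88, 87), (174, 87, 84), (178, 55, 88), (182, 94, 143), (186, 92, 144), (190, 92, 142), (194, 90, 141), (198, 89, 138), (202, 89, 138), (206, 88, 135), (210, 86, 134), (214, 86, 132), (218, 86, 135), (222, 87, 135), (226, -1, 85), (230, -1, 90), (234, -2, 91), (238, -2, 116), (242, -2, 76), (246, -3, 162), (250, -4, 138), (254, -11, 108), (258, -14, 129)]
hole at 331.2202380952381 203.13690476190476 168
```

```bash
python3 -c "
from bench import r
print(r.hand_in())"
```

```text
the job is handed in; nothing more can be done
None
```

The cord winder is assembled and handed in: the key lies flat in the slot and the hub is on the shaft over it, home against the collar, at about 29 s. The wrist force sensor read no more than about 8 N. The final picture, checked by pixel measurement only, puts the hub within about 1 mm of home, and the jar and bottles were never approached.

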